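# Roll the drinks can into its dock and bar it in

### The arm

A 7-joint arm with a two-finger parallel gripper is mounted at the origin on the work surface. World frame = base frame: x ahead of the robot, y to its left, z up, the work surface at z = 0. Lengths are in m, angles in rad, forces in N, time in s.
With the tool pointing down it reaches from about 0.4 to 0.875 m from the base axis. Payload 6.5 kg.
Tool frame: the origin (TCP) lies on the centre line of the jaws, within the pads' length; the fingertips stand robot.tip_extent ahead of it and the grasp point (between the pads) lies 3 mm ahead of it (robot.tip_extent is the distance from the TCP to the fingertips, in m); z points along the fingers, y is the line along which they close (so a half turn about z gives the same grasp; the last joint's range is limited). The gripper opens to 88 mm and grips with 3 to 60 N. Pads are 18 mm wide; open, the fingers measure 123 mm over their backs; the gripper's body (75 mm by 187 mm) begins 45 mm behind the grasp point.
Start: joints at [1.278, 0.536, -0.004, 1.538, 0.003, 1.067, -0.071], TCP at [0.146, -0.633, 0.261] pointing down, gripper open.
Joint ranges: [-2.7, 2.7], [-0.37, 2.16], [-1.27, 1.26], [0.24, 2.4], [-1.31, 4.45], [0.19, 1.91], [-2.76, 2.76]. Speed limits (rad/s): [2.39, 2.39, 3.14, 3.14, 3.14, 3.14, 3.14].

### API

Orientations are given as [roll, pitch, yaw] about the fixed x, y, z axes, in that order (R = Rz(yaw) Ry(pitch) Rx(roll)).
In Python, from plant import robot, cams gives the robot as it stands. The module is installed in compiled form; this text tells all that it offers.
- The arm moves only by the shell command python3 -m crank 'ROWS' [FORCE]. ROWS is JSON, a list of rows, each an object with "translation": the shift along the tool's x, y, z in m, a list of three; "twist": the turn about the tool's z in degrees; "fingers": the closure, from 0 (fully open) to 1 (shut). In form: [{"translation": [dx, dy, dz], "twist": twist, "fingers": fingers}, ...]. A call has 1 to 12 rows; each row shifts and turns the commanded pose from where the row before left it, along the tool's axes as they then stand; what a row does not reach is not made up. A row lasts 1/10 s, in which the tool goes at most 50 mm and 8.59 degrees, less where a joint would pass 70% of its speed; a pose out of reach is approached as far as the arm can. A call is refused whole if a number of a shift passes 0.05 or a number of a turn 8.59, either way. A call with a gripper value outside its range is refused whole. The fingers move at their own pace and stop on an object; FORCE is the grip in N (left out, the last holds). Time passes only in rows, so rows that do not move let the fingers close. It gives the time, the measured TCP pose, the force, the opening and the grip force at its end, in the units of the state.
- robot.get_obs(): the state, without advancing time (a new reading comes with each control period).
- cams.get_image(name): name is "scene" or "top" or "wrist"; returns a dict with "img" (420x560x3 uint8, blue, green, red), "fx", "fy", "cx", "cy" (pixels), "R" (3x3) and "t" (3): a world point X has camera coordinates R X + t; the wrist camera has in their place "T_tool_cam" (4x4, takes a point from camera to tool coordinates, whose origin is the TCP and whose axes are the flange's). Camera axes: x right, y down, z forward; pixel columns grow to the right and rows downward; lengths in m; the calibration is good to about 2 mm. The wrist camera is an equidistant fisheye: a pixel r from the principal point sees the ray r / f radians off the axis. A picture is of the moment at which its call begins: read the wrist's pose just before it. There is no depth.
- robot.hand_in(): hands the job in; it is judged then, once.
Trained networks look in a picture, given as the dict that the camera call returned (one of the last four; its "shot" number tells which), for a name from the list of things; names that differ only in an ending like _2 or _b are one class to them, and where a whole thing is asked for, a point or a joint stands for the part that bears it (a point fixed in the world has none). Each returns a list of dicts, best first, with "p" (0 to 1); they miss things now and then, are a little off and sometimes report something else, mostly with a low value. They report only what shows in the picture. A call takes as long as a camera call. They do not tell look-alikes from the thing itself.
- cams.regions_of(picture, query): "mask" (420x560 bool, what is visible of it) and "location" ([column, row] in pixels, amid what is visible of it).
The state is a dict: "time_s": time; "joints": joint angles; "qd": joint speeds; "joint_torque": joint torques, N m; "eef_pos": TCP position; "orientation": TCP orientation; "contact_force": force on the tool from outside, world axes, zero at the start; "moment": the same for the moment, N m; "opening": finger opening in m; "finger_force": force on a finger pad.
Only numpy, scipy, OpenCV 4.12 (cv2) and the standard library are available. Lean on these libraries where they do the work, as an engineer would, in place of code of your own. Each camera call takes 0.05 s, during which the arm holds its last target. There are 200 camera calls.

### The job

Roll the loose can along the table into the open mouth of the wooden can dock until it meets the back board; keep it lying on the table, do not lift it. Then take the wooden bar that is long enough to span the dock and gently lay it flat across the two side walls, in their notches and evenly centred, so that the can cannot roll out again. Leave the shorter bar and everything else on the table where they are.

Things in the scene. Friction and masses are not known exactly. Their poses are not given: they have to be found in the camera images.
- dock: Brown wooden can dock fixed to the table, no floor, 182 mm wide (x), 57 mm high. Origin on the table, mid-width. Side walls 16 mm thick, inner faces at x = -75 and +75, run from the open mouth at y = -85 (facing -y) to y = +70 mm. Back board's inner face at y = +56 mm; a can against it has its centre at y = +23. Each wall has a notch in its top for the bar.
- notch0 (a point): Centre of the notch floor in the dock's wall on its -x side, at dock x = -83, y = -42, z = 45 mm. The notch is 46 mm wide along dock y (y = -65 to -19), with lips 12 mm high on both sides, and open along dock x. Its axes are the dock's.
- notch1 (a point): The same in the wall on the dock's +x side, at dock x = +83, y = -42, z = 45 mm.
- can: Plain small aluminium drinks can lying on its side in front of the dock's mouth, 66 mm in diameter, 92 mm long, about 0.25 kg, closed and rigid. Origin at its centre, 33 mm over the table; its x axis runs along its length (y and z turn as it rolls).
- long_bar: Long bar of pale wood, 200 mm long (x), 36 mm wide (y), 12 mm thick, about 0.16 kg, with a grip block on the middle of its upper face: 70 mm along x, 18 mm wide along y, 34 mm high, so 46 mm high in all. Origin at the centre of its underside, z up. It lies on the table at the left or right of the dock.
- short_bar: Shorter bar, otherwise alike (125 x 36 x 12 mm with the same grip block), too short to span the dock: leave it. Origin at the centre of its underside.
- phone: Black phone lying flat, 150 x 72 x 8 mm, bystander. Origin at the centre of its underside.
- water_bottle: Clear upright water bottle, 64 mm in diameter, 200 mm high, bystander. Origin at the centre of its underside.
- tumbler: Clear tumbler, 72 mm in diameter at the rim, 100 mm high, bystander. Origin at the centre of its underside.
- sauce_jar: Amber jar with a steel cap, 62 mm in diameter, 80 mm high, bystander. Origin at the centre of its underside.
Not all that is in view belongs to the job. Leave any blue or turquoise look-alike of the can alone.

How it is judged:
On the way:
1. the can lies in the dock, within 10 mm of the back board (y of can in the frame of dock between 0.013 and 0.03 m and x of can in the frame of dock between -0.032 and 0.032 m and height (world z) of can below 0.04 m and angle between can's own x axis and vertical between 1.4708 and 1.6708 rad), for 0.2 s.
At the end, for the whole second after the job is handed in: Can lying in the dock, centre at dock y -5 to 30 mm, x within 32 mm. Long bar in both notches, grip up: within 15 mm of centre in dock x, 9 mm of y = -42 mm, 0.12 rad of the dock's x; underside 45 mm up within 3 mm, level to 0.06 rad. Both at rest (y of can in the frame of dock between -0.005 and 0.03 m and x of can in the frame of dock between -0.032 and 0.032 m and height (world z) of can below 0.04 m and angle between can's own x axis and vertical between 1.4708 and 1.6708 rad and x of long_bar in the frame of dock between -0.015 and 0.015 m and y of long_bar in the frame of dock between -0.051 and -0.033 m and z of long_bar in the frame of dock between 0.042 and 0.048 m and angle between the x axis of long_bar and the x axis of dock, either way round below 0.12 rad and angle between long_bar's own z axis and vertical below 0.06 rad and linear speed of long_bar below 0.02 m/s and linear speed of can below 0.03 m/s); the robot touches nothing.
It fails at once if the can is lifted: its centre more than 55 mm over the table (height (world z) of can above 0.055 m).
It fails at once if the bar is dropped from more than about 10 mm: it moves faster than 0.45 m/s with the fingers off it (linear speed of long_bar above 0.45 m/s and contact force between the fingers and long_bar below 0.1 N).
It fails at once if a bystander (the short bar, phone, bottle, tumbler or jar) is moved more than 30 mm (distance of any of short_bar, phone, water_bottle, tumbler, sauce_jar from where it was at the start of the episode above 0.03 m).
It also fails if it takes over 72 s, if anything falls off the work surface, if the arm or the gripper's body presses on something with over 40 N, if the wrist force passes 120 N, or if a joint passes its speed limit or range.

## Working session

There is one attempt and no reset: what is moved stays moved. The work goes in short steps, Python scripts to look and compute and a shell command to move; the robot and the scene stay as the last step left them, time stands still between calls to the robot, and variables do not carry over. Pictures are saved under pics/ and viewed, at most 10 in all, crops included, and the job is handed in when it is done.

```bash
mkdir -p pics
cat > h.py <<'E'
import numpy as np, cv2
from plant import robot, cams
def w(P,uv,z):
    R,t=np.array(P["R"]),np.array(P["t"]); d=R.T@np.array([(uv[0]-P["cx"])/P["fx"],(uv[1]-P["cy"])/P["fy"],1]); c=-R.T@t
    return c+d*(z-c[2])/d[2]
def maskpose(P,m,z):
    # min-area rectangle of mask projected to height z
    v,u=np.nonzero(m); pts=np.array([w(P,p,z)[:2] for p in zip(u,v)],np.float32)
    return cv2.minAreaRect(pts)
E
python3 - <<'E'
from h import *
o=robot.get_obs(); print(o['eef_pos'],o['orientation'],o['opening'],robot.tip_extent)
P=cams.get_image("top"); S=cams.get_image("scene")
cv2.imwrite("pics/top.png",P["img"]); cv2.imwrite("pics/scene.png",S["img"])
for n,z in [("dock",.057),("can",.033),("long_bar",.012),("short_bar",.012),("phone",.008),("water_bottle",.1),("tumbler",.05),("sauce_jar",.08)]:
    for r in cams.regions_of(P,n)[:3]:
        if r["p"]>.2: print(n,round(r["p"],2),np.round(r["location"]),w(P,r["location"],z)[:2].round(3),[np.round(q,3) for q in maskpose(P,r["mask"],z)])
print((-P["R"].T@P["t"]).round(3))
E
```

```text
[ 0.14601865 -0.63279652  0.25984646] [-3.13985220e+00  8.19046170e-05  2.26827231e-01] 0.08773388533471822 0.022
dock 0.62 [185. 223.] [0.553 0.219] [array([0.539, 0.17 ]), array([0.159, 0.182]), np.float64(79.588)]
can 0.83 [253. 294.] [0.354 0.026] [array([0.349, 0.025]), array([0.096, 0.067]), np.float64(73.498)]
can 0.8 [334. 250.] [ 0.482 -0.204] [array([ 0.481, -0.21 ]), array([0.067, 0.099]), np.float64(49.556)]
can 0.75 [303. 294.] [ 0.357 -0.116] [array([ 0.356, -0.119]), array([0.068, 0.098]), np.float64(83.015)]
long_bar 0.72 [380. 255.] [ 0.468 -0.343] [array([ 0.462, -0.335]), array([0.037, 0.194]), np.float64(80.861)]
long_bar 0.6 [422. 208.] [ 0.608 -0.47 ] [array([ 0.607, -0.474]), array([0.146, 0.072]), np.float64(0.938)]
short_bar 0.92 [130. 247.] [0.485 0.387] [array([0.483, 0.379]), array([0.042, 0.127]), np.float64(86.83)]
phone 0.66 [422. 210.] [ 0.604 -0.47 ] [array([ 0.608, -0.475]), array([0.147, 0.072]), np.float64(0.863)]
phone 0.31 [381. 168.] [ 0.729 -0.347] [array([ 0.731, -0.352]), array([0.076, 0.097]), np.float64(45.21)]
water_bottle 0.61 [310. 143.] [ 0.777 -0.128] [array([ 0.782, -0.121]), array([0.063, 0.094]), np.float64(72.058)]
tumbler 0.55 [383. 168.] [ 0.719 -0.343] [array([ 0.722, -0.342]), array([0.069, 0.094]), np.float64(45.21)]
sauce_jar 0.7 [126. 172.] [0.693 0.382] [array([0.691, 0.384]), array([0.064, 0.078]), np.float64(0.843)]
[ 0.502 -0.031  1.211]
```

View pics/top.png

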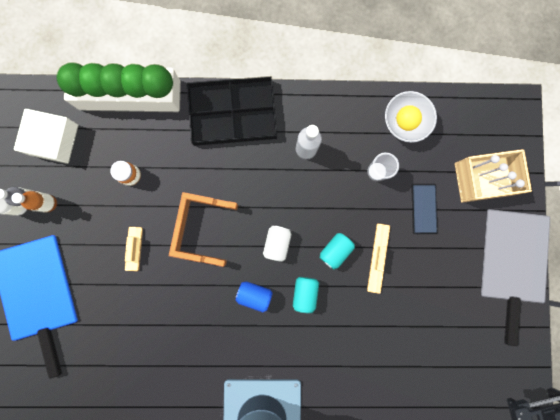

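View pics/scene.png

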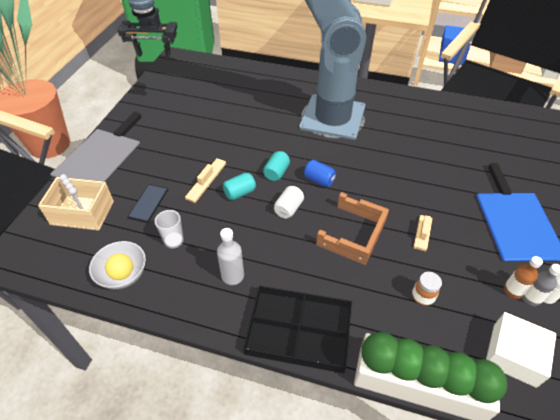

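The white can lies at top px (277,243), in front of the dock, whose mouth opens right (walls end at about (236,206) and (225,264)). The long bar is at (380,258), the short bar at (133,248), and the turquoise and blue cans are decoys. The network missed the white can, so I'll find it by colour.

Run:
```python
from h import *
P=cams.get_image("top"); I=P["img"]
def comp(m,uv):
    m=cv2.morphologyEx(m.astype(np.uint8),cv2.MORPH_OPEN,np.ones((2,2)))
    n,l=cv2.connectedComponents(m); a=l[uv[1]-2:uv[1]+3,uv[0]-2:uv[0]+3]; return l==a.max()
hsv=cv2.cvtColor(I,cv2.COLOR_BGR2HSV)
m=comp((hsv[...,2]>90)&(hsv[...,1]<70),(277,240)); print(m.sum())
for z in (.033,.05): print("can",maskpose(P,m,z))
mo=comp((hsv[...,1]>120)&(hsv[...,2]>70)&(hsv[...,0]<25),(179,232)); print("dock",mo.sum(),maskpose(P,mo,.057))
```

```text
851
can ((0.4983528256416321, -0.04088931158185005), (0.07133535295724869, 0.10283215343952179), 77.93281555175781)
can ((0.498410701751709, -0.04074160382151604), (0.07030550390481949, 0.10134759545326233), 77.93282318115234)
dock 1280 ((0.5352946519851685, 0.16595296561717987), (0.16064979135990143, 0.18307729065418243), 79.19390869140625)
```

```bash
python3 -m crank '[{"translation":[0.05,0,0],"twist":-8.5,"fingers":0.43},{"translation":[0.05,0,0],"twist":-8.5,"fingers":0.43},{"translation":[0.03,-0.03,0],"twist":-8.5,"fingers":0.43},{"translation":[0.03,-0.03,0],"twist":-8.5,"fingers":0.43},{"translation":[0.03,0,0],"twist":-8.5,"fingers":0.43},{"translation":[0.03,0,0],"twist":-8.5,"fingers":0.43},{"translation":[0.03,0,0],"twist":-8.5,"fingers":0.43},{"translation":[0.03,0,0],"twist":-8,"fingers":0.43}]' 20
```

```text
time_s: 1.35
eef_pos: [0.3178, -0.4174, 0.2609]
orientation: [3.141, 0.0, 1.412]
contact_force: [0.1, 0.0, 0.3]
opening: 0.0501
finger_force: 0.0
```

```bash
python3 -m crank '[{"translation":[0.04,0.014,0],"twist":1.4,"fingers":0.43},{"translation":[0.04,0.014,0],"twist":0,"fingers":0.43},{"translation":[0.04,0.014,0],"twist":0,"fingers":0.43},{"translation":[0.04,0.014,0],"twist":0,"fingers":0.43},{"translation":[0.04,0.014,0],"twist":0,"fingers":0.43},{"translation":[0.04,0.014,0],"twist":0,"fingers":0.43},{"translation":[0.04,0.014,0],"twist":0,"fingers":0.43},{"translation":[0.04,0.014,0],"twist":0,"fingers":0.43},{"translation":[0.02,0,0],"twist":0,"fingers":0.43},{"translation":[0,0,0],"twist":0,"fingers":0.43}]'
python3 - <<'E'
from h import *
o=robot.get_obs(); W=cams.get_image("wrist"); cv2.imwrite("pics/w1.png",W["img"]); print(o["eef_pos"],o["orientation"],W["fx"],W["cx"],W["cy"],np.round(W["T_tool_cam"],3).tolist())
E
```

```text
time_s: 2.35
eef_pos: [0.4911, -0.1017, 0.261]
orientation: [3.141, -0.002, 1.386]
contact_force: [0.2, -0.4, -0.2]
opening: 0.0502
finger_force: 0.0
[ 0.49114053 -0.10167821  0.2610039 ] [ 3.14093115e+00 -1.50242888e-03  1.38627749e+00] 325.19226210127806 287.6791786980552 211.1129311458666 [[0.0, -0.964, -0.264, 0.067], [1.0, -0.0, 0.001, 0.0], [-0.001, -0.264, 0.964, -0.124], [0.0, 0.0, 0.0, 1.0]]
```

View pics/w1.png

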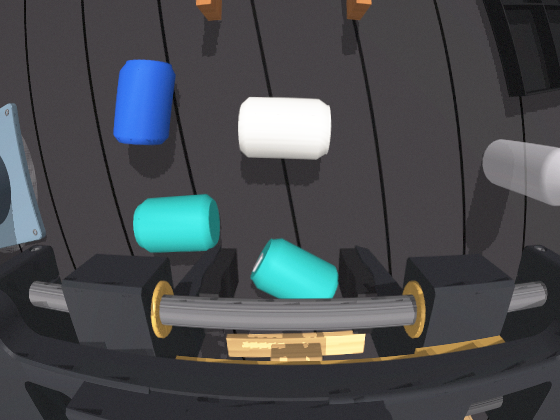

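The wrist view shows the white can at (285,128), nearly square to the tool. The dock wall ends are at (209,10) and (359,8), and a turquoise can shows between the fingers at (295,270). I'll project these points.

```bash
cat >> h.py <<'E'
from scipy.spatial.transform import Rotation as Ro
def ww(o,W,uv,z):
    x=np.array([uv[0]-W["cx"],uv[1]-W["cy"]]); r=np.hypot(*x); th=r/W["fx"]
    d=np.r_[x/r*np.sin(th),np.cos(th)]; T=np.array(W["T_tool_cam"]); R=Ro.from_euler("xyz",o["orientation"]).as_matrix()
    c=R@T[:3,3]+o["eef_pos"]; d=R@T[:3,:3]@d; return c+d*(z-c[2])/d[2]
def todock(p,O=(0.538,0.177),yaw=np.deg2rad(-10.5)):
    d=np.array(p[:2])-O; return np.array([d@[np.cos(yaw),np.sin(yaw)],d@[-np.sin(yaw),np.cos(yaw)]])
E
python3 - <<'E'
from h import *
o=robot.get_obs(); W=cams.get_image("wrist")
for n,uv,z in [("can",(285,128),.04),("canL",(240,128),.033),("canR",(330,128),.033),("turqL",(262,250),.033),("turq",(295,270),.033),("turq far",(280,238),.04),("wallL in bottom",(222,19),0),("wallR in bottom",(348,18),0),("wallL out bot",(203,18),0.0),("wallR out",(370,18),0)]:
    p=ww(o,W,uv,z); print(n,p.round(3),todock(p).round(3))
E
```

```text
can [ 0.5   -0.042  0.04 ] [ 0.003 -0.222]
canL [ 0.453 -0.032  0.033] [-0.046 -0.221]
canR [ 0.548 -0.051  0.033] [ 0.051 -0.222]
turqL [ 0.447 -0.174  0.033] [-0.025 -0.361]
turq [ 0.481 -0.206  0.033] [ 0.014 -0.387]
turq far [ 0.472 -0.161  0.04 ] [-0.004 -0.344]
wallL in bottom [0.451 0.106 0.   ] [-0.072 -0.086]
wallR in bottom [0.599 0.079 0.   ] [ 0.078 -0.085]
wallL out bot [0.429 0.114 0.   ] [-0.096 -0.082]
wallR out [0.626 0.076 0.   ] [ 0.105 -0.083]
```

```bash
python3 -m crank '[{"translation":[0,0,0.04],"twist":0,"fingers":0.43},{"translation":[0,0,0.04],"twist":0,"fingers":0.43},{"translation":[0,0,0.04],"twist":0,"fingers":0.43},{"translation":[0,0,0.04],"twist":0,"fingers":0.43},{"translation":[0,0,0.03],"twist":0,"fingers":0.43},{"translation":[0,0,0.025],"twist":0,"fingers":0.43},{"translation":[0,0,0],"twist":0,"fingers":0.43},{"translation":[0.008,0,0],"twist":0,"fingers":0.43},{"translation":[0.006,0,0],"twist":0,"fingers":0.43},{"translation":[0.006,0,0],"twist":0,"fingers":0.43},{"translation":[0.01,0,0],"twist":0,"fingers":0.43},{"translation":[0.01,0,0],"twist":0,"fingers":0.43}]'
python3 -m crank '[{"translation":[0.012,0,0],"twist":0,"fingers":0.43},{"translation":[0.012,0,0],"twist":0,"fingers":0.43},{"translation":[0.012,0,0],"twist":0,"fingers":0.43},{"translation":[0.012,0,0],"twist":0,"fingers":0.43},{"translation":[0.012,0,0],"twist":0,"fingers":0.43},{"translation":[0.012,0,0],"twist":0,"fingers":0.43},{"translation":[0.012,0,0],"twist":0,"fingers":0.43},{"translation":[0.012,0,0],"twist":0,"fingers":0.43}]'
python3 - <<'E'
from h import *
o=robot.get_obs(); print(todock(o["eef_pos"])); W=cams.get_image("wrist"); cv2.imwrite("pics/w2.png",W["img"])
E
```

```text
time_s: 3.65
eef_pos: [0.4984, -0.0652, 0.0464]
orientation: [3.14, -0.0, 1.38]
contact_force: [-0.4, -0.1, 0.1]
opening: 0.0502
finger_force: 0.0
time_s: 4.45
eef_pos: [0.5161, 0.0293, 0.0457]
orientation: [-3.142, -0.0, 1.38]
contact_force: [-0.1, -0.8, 0.4]
opening: 0.0501
finger_force: 0.1
[ 0.00535904 -0.14920034]
```

View pics/w2.png

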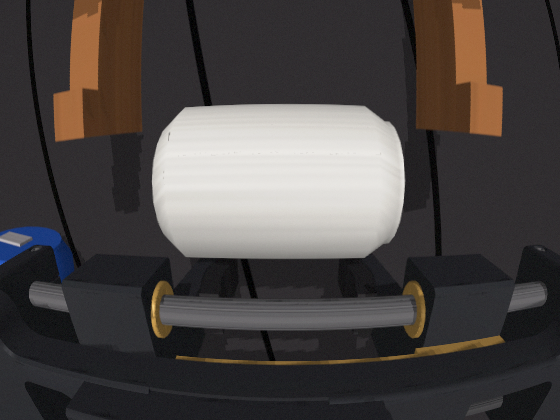

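The can, at (278,180), is rolling square to the dock and centred between the walls. I'll keep pushing.

```bash
python3 -m crank '[{"translation":[0.012,0,0],"twist":0,"fingers":0.43},{"translation":[0.012,0,0],"twist":0,"fingers":0.43},{"translation":[0.012,0,0],"twist":0,"fingers":0.43},{"translation":[0.012,0,0],"twist":0,"fingers":0.43},{"translation":[0.012,0,0],"twist":0,"fingers":0.43},{"translation":[0.012,0,0],"twist":0,"fingers":0.43},{"translation":[0.012,0,0],"twist":0,"fingers":0.43},{"translation":[0.01,0,0],"twist":0,"fingers":0.43},{"translation":[0.01,0,0],"twist":0,"fingers":0.43},{"translation":[0.008,0,0],"twist":0,"fingers":0.43},{"translation":[0.006,0,0],"twist":0,"fingers":0.43},{"translation":[0.004,0,0],"twist":0,"fingers":0.43}]'
python3 -m crank '[{"translation":[0.003,0,0],"twist":0,"fingers":0.43},{"translation":[0.003,0,0],"twist":0,"fingers":0.43},{"translation":[0,0,0],"twist":0,"fingers":0.43},{"translation":[0,0,0],"twist":0,"fingers":0.43},{"translation":[0,0,0],"twist":0,"fingers":0.43}]'
python3 - <<'E'
from h import *
o=robot.get_obs(); print(todock(o["eef_pos"])); W=cams.get_image("wrist"); cv2.imwrite("pics/w3.png",W["img"])
for n,uv in [("boardL",(0,0))]: pass
E
```

```text
time_s: 5.7
eef_pos: [0.5391, 0.1486, 0.0457]
orientation: [-3.142, -0.0, 1.381]
contact_force: [-0.2, 0.3, 0.2]
opening: 0.0507
finger_force: 0.0
time_s: 6.2
eef_pos: [0.5401, 0.1536, 0.0457]
orientation: [-3.142, 0.0, 1.38]
contact_force: [0.0, 0.7, -1.1]
opening: 0.0506
finger_force: 0.0
[ 0.00635762 -0.02260399]
```

View pics/w3.png

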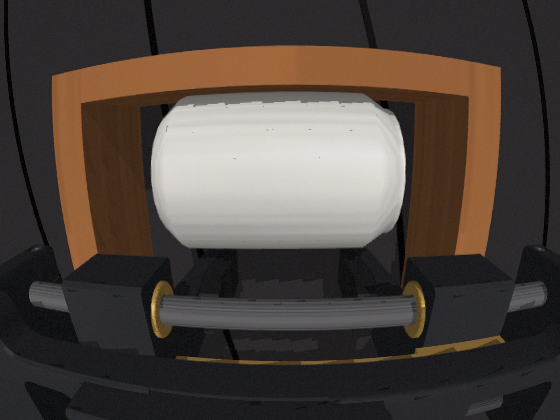

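The can, at (278,170), seems to be at or nearly at the back board. I'll press on gently until a force shows.

```bash
python3 - <<'E'
from h import *
o=robot.get_obs(); W=cams.get_image("wrist")
for n,uv,z in [("outL top",(53,78),.057),("outR top",(500,70),.057),("inL top",(82,103),.057),("inR",(470,97),.057)]:
    p=ww(o,W,uv,z); print(n,p.round(4),todock(p).round(4))
E
python3 -m crank '[{"translation":[0.002,0,0],"twist":0,"fingers":0.43},{"translation":[0.002,0,0],"twist":0,"fingers":0.43},{"translation":[0,0,0],"twist":0,"fingers":0.43},{"translation":[0,0,0],"twist":0,"fingers":0.43}]'
```

```text
outL top [0.4633 0.2633 0.057 ] [-0.0892  0.0713]
outR top [0.6414 0.2302 0.057 ] [0.092  0.0712]
inL top [0.4765 0.2477 0.057 ] [-0.0733  0.0583]
inR [0.6241 0.2202 0.057 ] [0.0768 0.0581]
time_s: 6.7
eef_pos: [0.5409, 0.1581, 0.0457]
orientation: [-3.142, -0.0, 1.381]
contact_force: [0.0, 0.1, -0.0]
opening: 0.0502
finger_force: 0.0
```

```bash
python3 -m crank '[{"translation":[0.002,0,0],"twist":0,"fingers":0.43},{"translation":[0,0,0],"twist":0,"fingers":0.43},{"translation":[0.002,0,0],"twist":0,"fingers":0.43},{"translation":[0,0,0],"twist":0,"fingers":0.43},{"translation":[0,0,0],"twist":0,"fingers":0.43}]'
python3 - <<'E'
from h import *
o=robot.get_obs(); print(todock(o["eef_pos"],(.5399,.1784))); P=cams.get_image("top")
I=P["img"][160:300,140:340]; cv2.imwrite("pics/t2.png",cv2.resize(I,None,fx=4,fy=4))
E
```

```text
time_s: 7.2
eef_pos: [0.541, 0.1588, 0.0455]
orientation: [-3.14, 0.005, 1.379]
contact_force: [-2.9, -8.8, 5.3]
opening: 0.0503
finger_force: 4.3
[ 0.00465089 -0.01904506]
```

A firm contact of about 10 N confirms that the can is at the board. Next I back off slowly, rise and go to the bar.

```bash
python3 -m crank '[{"translation":[-0.002,0,0],"twist":0,"fingers":0.43},{"translation":[-0.003,0,0],"twist":0,"fingers":0.43},{"translation":[-0.005,0,0],"twist":0,"fingers":0.43},{"translation":[-0.02,0,0],"twist":0,"fingers":0.43},{"translation":[-0.01,0,-0.03],"twist":0,"fingers":0.43},{"translation":[0,0,-0.05],"twist":0,"fingers":0.43},{"translation":[0,0,-0.05],"twist":0,"fingers":0.43},{"translation":[0,0,-0.05],"twist":0,"fingers":0.43},{"translation":[-0.03,0,-0.03],"twist":0,"fingers":0.2},{"translation":[-0.05,0,0],"twist":0,"fingers":0.2},{"translation":[-0.05,0,0],"twist":0,"fingers":0.2},{"translation":[-0.05,0,0],"twist":0,"fingers":0.2}]'
python3 -m crank '[{"translation":[-0.05,0.004,0],"twist":0,"fingers":0.2},{"translation":[-0.05,0.004,0],"twist":0,"fingers":0.2},{"translation":[-0.05,0.004,0],"twist":0,"fingers":0.2},{"translation":[-0.05,0.004,0],"twist":0,"fingers":0.2},{"translation":[-0.05,0,0],"twist":0,"fingers":0.2},{"translation":[0,0,0],"twist":8.5,"fingers":0.2},{"translation":[0,0,0],"twist":8.5,"fingers":0.2},{"translation":[0,0,0],"twist":8.5,"fingers":0.2},{"translation":[0,0,0],"twist":8.5,"fingers":0.2},{"translation":[0,0,0],"twist":8.5,"fingers":0.2},{"translation":[0,0,0],"twist":8.5,"fingers":0.2},{"translation":[0,0,0],"twist":8.5,"fingers":0.2}]'
python3 -m crank '[{"translation":[0,0,0],"twist":8.5,"fingers":0.2},{"translation":[0,0,0],"twist":8.5,"fingers":0.2},{"translation":[0,0,0],"twist":8.5,"fingers":0.2},{"translation":[0,0,0],"twist":2.5,"fingers":0.2},{"translation":[0,0,0],"twist":0,"fingers":0.2}]'
python3 - <<'E'
from h import *
P=cams.get_image("top"); W=cams.get_image("wrist"); o=robot.get_obs(); print(o["eef_pos"],o["orientation"])
O=(.5399,.1784)
I=P["img"]; sub=I[180:280,160:300]; hsv=cv2.cvtColor(I,cv2.COLOR_BGR2HSV)
m=(hsv[...,2]>90)&(hsv[...,1]<70); m[:195]=0;m[265:]=0;m[:,:170]=0;m[:,260:]=0
c,s,a=maskpose(P,m,.04); print("can dock",todock(c,O),s,a,m.sum())
for r in cams.regions_of(W,"long_bar")[:3]: print(r["p"],r["location"],ww(o,W,r["location"],.03).round(3),r["mask"].sum())
a=cv2.resize(I[170:310,150:420],(540,280)); cv2.imwrite("pics/m3.png",np.vstack([a,cv2.resize(W["img"],(540,300))]))
E
```

```text
time_s: 8.45
eef_pos: [0.4998, -0.0556, 0.2562]
orientation: [3.14, -0.0, 1.381]
contact_force: [0.5, -0.8, 0.4]
opening: 0.0703
finger_force: 0.0
time_s: 9.65
eef_pos: [0.4688, -0.3017, 0.2557]
orientation: [3.142, -0.001, 0.336]
contact_force: [0.6, -0.9, -0.0]
opening: 0.0705
finger_force: 0.0
time_s: 10.15
eef_pos: [0.4688, -0.3017, 0.2557]
orientation: [-3.141, -0.001, -0.146]
contact_force: [0.9, 0.1, 1.0]
opening: 0.0705
finger_force: 0.0
[ 0.46871139 -0.30181069  0.25569186] [-3.14144035e+00 -3.50591275e-04 -1.44768859e-01]
can dock [ 0.00387568 -0.03243771] (0.1966969221830368, 0.24295580387115479) 0.7266949415206909 1443
0.79 [317.1, 181.3] [ 0.47  -0.335  0.03 ] 5365
```

View pics/m3.png

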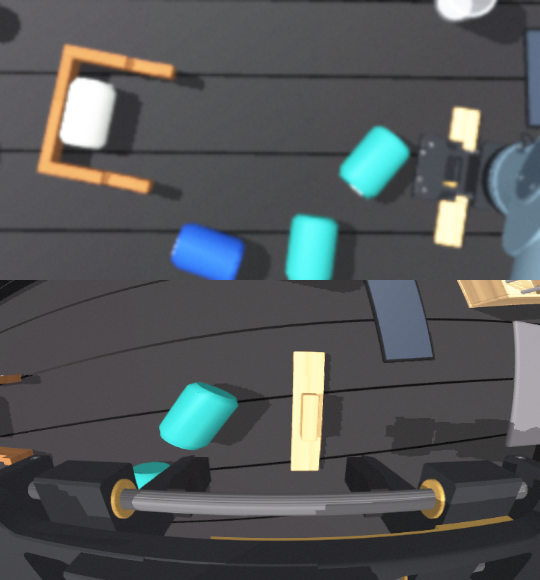

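The top view shows the can resting on the back board. The wrist view shows the whole long bar, with its grip block near (310,415) in the montage. I'll measure its pose.

```bash
cat >> h.py <<'E'
def wrect(o,W,m,z):
    v,u=np.nonzero(m); return cv2.minAreaRect(np.array([ww(o,W,p,z)[:2] for p in zip(u,v)],np.float32))
E
python3 - <<'E'
from h import *
o=robot.get_obs(); W=cams.get_image("wrist"); r=cams.regions_of(W,"long_bar")[0]
m=cv2.morphologyEx(r["mask"].astype(np.uint8),cv2.MORPH_OPEN,np.ones((5,5)))
c,s,a=wrect(o,W,m,.012); print(c,s,a, o["orientation"][2]*57.3)
for n,uv in [("TL",(304,101)),("TR",(337,101)),("BL",(302,266)),("BR",(332,266))]: print(n,ww(o,W,uv,.012).round(4))
y=o["orientation"][2]; d=np.array(c)-o["eef_pos"][:2]; print("tool dx dy",d@[np.cos(y),np.sin(y)],d@[np.sin(y),-np.cos(y)])
E
```

```text
(0.46076899766921997, -0.33705997467041016) (0.036918945610523224, 0.19766448438167572) 81.0697250366211 -8.313075991334951
TL [ 0.5599 -0.3343  0.012 ]
TR [ 0.5554 -0.3711  0.012 ]
BL [ 0.3643 -0.3053  0.012 ]
BR [ 0.3585 -0.3425  0.012 ]
tool dx dy -0.0027285984256048296 0.03593118305114326
```

```bash
python3 -m crank '[{"translation":[-0.0035,0.036,0.03],"twist":0.6,"fingers":0.43},{"translation":[0,0,0.04],"twist":0,"fingers":0.43},{"translation":[0,0,0.04],"twist":0,"fingers":0.43},{"translation":[0,0,0.04],"twist":0,"fingers":0.43},{"translation":[0,0,0.03],"twist":0,"fingers":0.43},{"translation":[0,0,0.02],"twist":0,"fingers":0.43},{"translation":[0,0,0.0175],"twist":0,"fingers":0.43},{"translation":[0,0,0],"twist":0,"fingers":0.43}]'
python3 -m crank '[{"translation":[0,0,0],"twist":0,"fingers":0.9},{"translation":[0,0,0],"twist":0,"fingers":0.9},{"translation":[0,0,0],"twist":0,"fingers":0.9},{"translation":[0,0,0],"twist":0,"fingers":0.9},{"translation":[0,0,0],"twist":0,"fingers":0.9},{"translation":[0,0,0],"twist":0,"fingers":0.9}]' 35
```

```text
time_s: 11.2
eef_pos: [0.4584, -0.3361, 0.036]
orientation: [-3.14, 0.004, -0.157]
contact_force: [-0.6, -0.0, -0.6]
opening: 0.05
finger_force: 0.0
time_s: 11.8
eef_pos: [0.4602, -0.3373, 0.0389]
orientation: [3.141, -0.001, -0.157]
contact_force: [-1.9, 1.3, 5.8]
opening: 0.0175
finger_force: 35.0
```

```bash
python3 -m crank '[{"translation":[0,0,-0.02],"twist":0,"fingers":0.9},{"translation":[0,0,-0.04],"twist":0,"fingers":0.9},{"translation":[0,0,-0.05],"twist":0,"fingers":0.9},{"translation":[0,0,-0.04],"twist":1.5,"fingers":0.9},{"translation":[0,0,0],"twist":0,"fingers":0.9},{"translation":[-0.002,-0.03,0],"twist":0,"fingers":0.9},{"translation":[-0.002,-0.04,0],"twist":0,"fingers":0.9},{"translation":[-0.002,-0.04,0],"twist":0,"fingers":0.9},{"translation":[-0.002,-0.04,0],"twist":0,"fingers":0.9},{"translation":[-0.002,-0.04,0],"twist":0,"fingers":0.9},{"translation":[-0.002,-0.04,0],"twist":0,"fingers":0.9},{"translation":[-0.002,-0.04,0],"twist":0,"fingers":0.9}]'
python3 -m crank '[{"translation":[-0.0015,-0.04,0],"twist":0,"fingers":0.9},{"translation":[0,-0.04,0],"twist":0,"fingers":0.9},{"translation":[0,-0.04,0],"twist":0,"fingers":0.9},{"translation":[0,-0.04,0],"twist":0,"fingers":0.9},{"translation":[0,-0.03,0],"twist":0,"fingers":0.9},{"translation":[0,-0.02,0],"twist":0,"fingers":0.9},{"translation":[0,0,0],"twist":0,"fingers":0.9},{"translation":[0,0,0],"twist":0,"fingers":0.9}]'
python3 - <<'E'
from h import *
W=cams.get_image("wrist"); o=robot.get_obs(); print(todock(o["eef_pos"],(.5399,.1784)))
cv2.imwrite("pics/w5.png",W["img"])
E
```

```text
time_s: 13.0
eef_pos: [0.4944, -0.0675, 0.1871]
orientation: [3.141, 0.002, -0.183]
contact_force: [1.2, -0.1, -2.2]
opening: 0.0176
finger_force: 35.0
time_s: 13.8
eef_pos: [0.5313, 0.1369, 0.1871]
orientation: [3.14, 0.002, -0.183]
contact_force: [-0.5, -0.6, -1.6]
opening: 0.0176
finger_force: 35.0
[-0.00061564 -0.04324724]
```

View pics/w5.png

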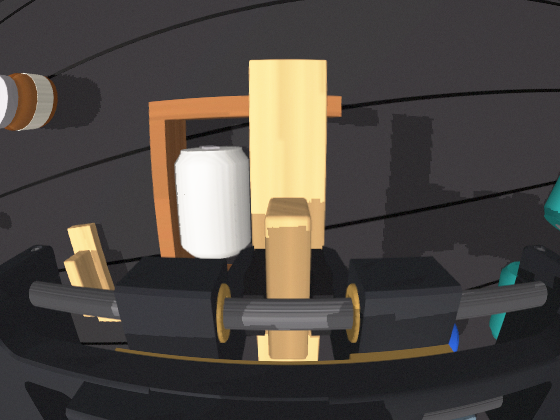

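The bar is held straight and level, with its far end at (250–326,61). The can is still at the board, at (213,200). I'll check the alignment against the +x wall.

Run:
```python
from h import *
W=cams.get_image("wrist"); o=robot.get_obs(); O=(.5399,.1784)
for n,uv,z in [("barL",(250,61),.16),("barR",(326,61),.16),("mouth out",(341,96),.057),("mouth in",(341,116),.057),("back out",(149,103),.057),("inner corner",(166,118),.057)]:
    print(n,todock(ww(o,W,uv,z),O,-.183).round(4))
```

```text
barL [ 0.098 -0.027]
barR [ 0.0979 -0.062 ]
mouth out [ 0.0907 -0.0859]
mouth in [ 0.0748 -0.086 ]
back out [0.0901 0.0689]
inner corner [0.0764 0.0539]
```

```bash
python3 -m crank '[{"translation":[0.0015,-0.0015,0.01],"twist":0,"fingers":0.9},{"translation":[0,0,0.03],"twist":0,"fingers":0.9},{"translation":[0,0,0.025],"twist":0,"fingers":0.9},{"translation":[0,0,0.015],"twist":0,"fingers":0.9},{"translation":[0,0,0.01],"twist":0,"fingers":0.9},{"translation":[0,0,0.004],"twist":0,"fingers":0.9},{"translation":[0,0,0.003],"twist":0,"fingers":0.9},{"translation":[0,0,0.003],"twist":0,"fingers":0.9},{"translation":[0,0,0.002],"twist":0,"fingers":0.9},{"translation":[0,0,0],"twist":0,"fingers":0.9},{"translation":[0,0,0],"twist":0,"fingers":0.9}]'
```

```text
time_s: 15.0
eef_pos: [0.534, 0.1389, 0.0865]
orientation: [-3.141, -0.0, -0.183]
contact_force: [-0.6, 0.2, -1.0]
opening: 0.0173
finger_force: 35.0
```

```bash
python3 -m crank '[{"translation":[0,0,0.0015],"twist":0,"fingers":0.9},{"translation":[0,0,0.0015],"twist":0,"fingers":0.9},{"translation":[0,0,0],"twist":0,"fingers":0.9},{"translation":[0,0,0],"twist":0,"fingers":0.9}]'
```

```text
time_s: 15.4
eef_pos: [0.534, 0.1389, 0.0839]
orientation: [-3.141, -0.0, -0.183]
contact_force: [-3.3, -0.6, 6.3]
opening: 0.0179
finger_force: 35.0
```

The bar is seated, with the vertical force up about 8 N. I'll release it partway so the finger clears the can, then rise.

```bash
python3 -m crank '[{"translation":[0,0,0],"twist":0,"fingers":0.6},{"translation":[0,0,0],"twist":0,"fingers":0.6},{"translation":[0,0,0],"twist":0,"fingers":0.6},{"translation":[0,0,-0.01],"twist":0,"fingers":0.6},{"translation":[0,0,-0.02],"twist":0,"fingers":0.6},{"translation":[0,0,-0.04],"twist":0,"fingers":0.6},{"translation":[0,0,-0.05],"twist":0,"fingers":0.6},{"translation":[0,0.04,-0.05],"twist":0,"fingers":0.6},{"translation":[0,0.05,0],"twist":0,"fingers":0.6},{"translation":[0,0.05,0],"twist":0,"fingers":0.6},{"translation":[0,0.04,0],"twist":0,"fingers":0.6},{"translation":[0,0,0],"twist":0,"fingers":0.6}]'
python3 - <<'E'
from h import *
S=cams.get_image("scene"); P=cams.get_image("top")
a=cv2.resize(S["img"][160:290,270:460],(560,383)); b=cv2.resize(P["img"][180:280,160:300],(280,200)); 
a[:200,-280:]=b; cv2.imwrite("pics/end.png",a)
r=cams.regions_of(P,"long_bar")
for q in r: 
    c,s,an=maskpose(P,q["mask"],.057); print(round(q["p"],2),todock(c,(.5399,.1784)).round(3),np.round(s,3),an)
E
```

```text
time_s: 16.6
eef_pos: [0.5013, -0.036, 0.243]
orientation: [3.139, -0.0, -0.193]
contact_force: [-0.2, 0.5, -0.5]
opening: 0.0353
finger_force: 0.0
0.84 [ 0.001 -0.04 ] [0.039 0.199] 79.44186401367188
```

View pics/end.png

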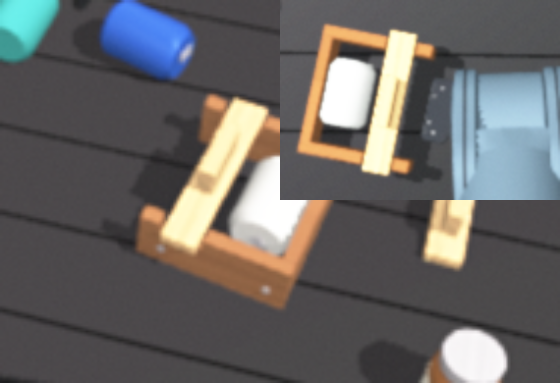

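The bar lies in both notches, centred at dock (1, −40) mm, with the can behind it at top px (194,226). I'll check the can's position and then hand in.

Run:
```python
from h import *
P=cams.get_image("top"); c=todock(w(P,(194,226.5),.04),(.5399,.1784)); print(c)
if abs(c[0])<.025 and .003<c[1]<.036: print(robot.hand_in())
```

```text
[0.00164645 0.02008833]
the job is handed in; nothing more can be done
None
```

The can is in the dock at the back board and the long bar lies across both notches, about 1 mm off centre along its length and 2 mm off along the dock. I handed the job in at about 17 s of the 72 s; no verdict was returned.

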